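# Refit the bean-gate return spring of a sample roaster

## Task

The return spring of the roaster's bean gate has come off after cleaning. Take the spring puller from the mat, catch its point in the pull eye of the spring's free hook, stretch the spring past the anchor post on the gate arm and ease the hook onto the post so that the spring holds the gate fully shut; keep your fingers off the spring and do not let it snap back. Then unhook the puller and lay it back on the mat, leaving the cup, tray and screwdriver where they are.

Things in the scene. Friction and masses are not known exactly. Their poses are not given: they have to be found in the camera images.
- roaster: Bench-top coffee roaster, fixed, 320 (x) x 580 (y) mm, origin on the bench. Flat steel deck 140 mm above the bench at own x -160..160, y -95..200 mm; drum housing, 370 mm high, at y below -95. Its front end (brass catch drawer, black handle to y 238, 75 mm above the bench) is own +y. Sloping brass bean chute over the deck at x -117..-63, y -110..0, up to 105 mm above the deck.
- spring_stud (a point): Fixed vertical stud on the deck (top 46 mm above deck) on which the spring's inner end swivels about a vertical axis: the centre of the spring's swing, 28 mm above the deck. Axes as roaster; the post of the shut gate lies 160 mm from it along own +y.
- spring: Steel extension spring, level, 28 mm above the deck. Origin at spring_stud, own x runs outward along it, z up. It only swivels about the stud (light friction, from 0.35 rad on the roaster's -x side of its +y axis to 0.9 rad on the +x side) and lengthens along own x; never moves up or down. Coil 22 mm thick, 20 to 80 mm from the stud. Starts relaxed, swung off the post to the roaster's +x.
- hook_throat (a point): Where the post's centre sits when home in the spring's open end hook: at rest 135 mm from spring_stud on own x. Axes as spring. Flat J of 6 mm wire, 20 mm wide inside: shank on own -y, nose at outer end, short lip on own +y; mouth open to own +y (towards the post) inboard of the lip. The post's centre passes the mouth 15 to 38 mm inboard of the throat (best 27); then ease the hook back.
- pull_eye (a point): Centre of the round pull eye on the hook's nose: ring of 6 mm wire lying flat, inner diameter 18 mm, hole upright, 20 mm outward of hook_throat on the spring's axis (155 mm from spring_stud at rest). Axes as spring. At least 17 mm free below its centre. Pull needed: 2 N plus 0.09 N per mm of stretch (about 4 N on the shut gate's post, 10 N at 90 mm; stops at 120 mm).
- gate (a joint): Angle of the brass swing gate in rad: 0 = shut (stop), up to 0.6 open; turns counter-clockwise from above about an upright pin that lies 100 mm to the roaster's -x side of the shut post. Friction holds it where left (about 0.6 N at the post); starts partly open. The hooked-on spring pulls it shut.
- anchor_post (a point): Centre of the upright anchor post on the end of the gate's steel arm, at the spring's height. Neck 10 mm in diameter between the arm (top 10 mm above deck) and a head 18 mm across and 5 mm thick, top 46 mm above deck. Moves to the roaster's +y as the gate opens, 100 mm per rad.
- puller: Spring puller lying on the mat. Origin under the middle of its wooden handle (90 long x 26 wide x 36 mm high, along own x, flat sides and underside); own x points to the hooked end, z up. A straight 6 mm steel rod 26 mm above the origin runs to x = 150 mm, where its end is bent straight down. About 0.16 kg.
- puller_tip (a point): Centre of the rounded lower end (3 mm radius) of the puller's bent-down point: x = 150, y = 0, z = 6 mm in the puller's frame; 20 mm below the axis of the rod. Axes as puller.
- mat: Black rubber mat fixed to the bench, 260 (x) x 320 (y) x 4 mm, origin at the centre of its underside.
- cup: White cupping cup, 84 mm across, 75 mm high, standing; origin under its centre. Leave alone.
- tray: Brass sample tray 110 x 170 x 45 mm with a black bar handle 90 mm long on its own +y end; origin under the tray's centre. Leave alone.
- screwdriver: Screwdriver with a red handle, 190 mm long, lying along its own x; origin under its middle. Leave alone.
- spring_hook: The spring's end hook with pull eye as one part, carried by spring; origin at spring_stud while the spring is relaxed, moves outward along the spring with the stretch. Axes as spring.
Not all that is in view belongs to the job. Of the things like the puller, leave any that is yellow; of the rest the smaller one is meant.

How it is judged (in metres and radians):
On the way, in this order (a step that is already met when the one before it is completed fails the run):
1. the puller's point is down inside the spring's pull eye (horizontal distance between puller_tip and pull_eye below 0.011 m and z of puller_tip in the frame of pull_eye below -0.002 m), for 0.1 s.
2. the spring is stretched at least 30 mm with the puller in the pull eye (x of hook_throat in the frame of spring above 0.165 m and horizontal distance between puller_tip and pull_eye below 0.012 m and contact force between puller and spring above 1 N), for 0.1 s.
3. the hook sits on the anchor post with the spring under tension and the puller off it (horizontal distance between hook_throat and anchor_post below 0.006 m and x of hook_throat in the frame of spring above 0.153 m and contact force between puller and spring below 0.3 N), for 0.2 s.
At the end, for the whole second after the job is handed in: The hook's throat is on the anchor post (centres within 6 mm, spring stretched more than 18 mm), the gate is shut (within 0.04 rad), and the puller rests still on the mat with the middle of its handle inside the mat's outline (horizontal distance between hook_throat and anchor_post below 0.006 m and x of hook_throat in the frame of spring above 0.153 m and value of joint gate below 0.04 rad and x of puller in the frame of mat between -0.13 and 0.13 m and y of puller in the frame of mat between -0.16 and 0.16 m and z of puller in the frame of mat below 0.03 m and linear speed of puller below 0.02 m/s); the robot touches nothing.
It fails at once if the gripper's fingers touch the spring (contact force between the fingers and spring above 0.5 N).
It fails at once if the stretched spring is let go and snaps back (its hook moves faster than 0.8 m/s) (linear speed of spring_hook above 0.8 m/s).
It fails at once if the puller is dropped or thrown onto the mat or bench (faster than 0.7 m/s within 50 mm of it) (height (world z) of puller below 0.05 m and linear speed of puller above 0.7 m/s).
It fails at once if the cup, the tray or the screwdriver is moved more than 30 mm, or the cup is tipped (distance of any of cup, tray, screwdriver from where it was at the start of the episode above 0.03 m or angle between cup's own z axis and vertical above 0.5 rad).
It also fails if it takes over 70 s, if anything falls off the work surface, if the arm or the gripper's body presses on something with over 40 N, if the wrist force passes 120 N, or if a joint passes its speed limit or range.

## Robot

A 6-joint arm with a two-finger parallel gripper is mounted at the origin on the work surface. World frame = base frame: x ahead of the robot, y to its left, z up, the work surface at z = 0. Lengths are in m, angles in degrees, forces in N, time in s.
With the tool pointing down it reaches from about 0.35 to 0.8 m from the base axis. Payload 7.3 kg.
Tool frame: the origin (TCP) lies at the very end of the fingers, on their centre line; the grasp point (between the pads) lies 19 mm behind it; z points along the fingers, y is the line along which they close (so a half turn about z gives the same grasp; the last joint's range is limited). The gripper opens to 85 mm and grips with 20 to 120 N. Pads are 22 mm wide; open, the fingers measure 114 mm over their backs; the gripper's body (76 mm by 85 mm) begins 54 mm behind the grasp point. The pads swing forward as they close: fully open they stand 13 mm farther back than shut.
Start: joints at [-85.6, 19.595, 87.324, -0, 73.075, -8.365], TCP at [0.116, -0.512, 0.231] pointing down, gripper open.
Joint ranges: [-145.02, 145.02], [-44.19, 115.74], [2.07, 154.8], [-57.11, 237.11], [16.16, 152.29], [-177.93, 177.93]. Speed limits (degrees/s): [147.25, 147.25, 180, 180, 180, 180].

## Interface

Orientations are given as a 3x3 rotation matrix whose columns are the frame's x, y, z axes.
In Python, from workcell import env gives the robot as it stands.
- The arm moves only by the shell command python3 -m inch 'ROWS' [FORCE]. ROWS is JSON, a list of rows, each a list of 7 numbers: the finger opening in mm, from 0 to 85.4, then the shift along the tool's x, y, z in mm, then the turn, a rotation vector about the tool's x, y, z in rad. A call has 1 to 20 rows; each row shifts and turns the commanded pose from where the row before left it, along the tool's axes as they then stand; what a row does not reach is not made up. A row lasts 1/12 s, in which the tool goes at most 41.7 mm and 7.16 degrees, less where a joint would pass 70% of its speed; a pose out of reach is approached as far as the arm can. A call is refused whole if a number of a shift passes 41.7 or a number of a turn 0.125, either way. A call with a gripper value outside its range is refused whole. The fingers move at their own pace and stop on an object; FORCE is the grip in N (left out, the last holds). Time passes only in rows, so rows that do not move let the fingers close. It gives the time, the measured TCP pose, the force, the opening and the grip force at its end, in the units of the state.
- env.read_state(): the state, without advancing time (a new reading comes with each control period).
- env.camera(name): name is "scene" or "top"; returns (picture, depth): 480x640x3 uint8, blue, green, red; 480x640 float32, m along the optical axis (not along the pixel's ray), 0 where there is no reading.
- env.camera_info(name): a dict with "fx", "fy", "cx", "cy" (pixels), "camera_from_world" (4x4, takes a point from world to camera coordinates). Camera axes: x right, y down, z forward; pixel columns grow to the right and rows downward; lengths in m; the calibration is good to about 2 mm. A picture is of the moment at which its call begins. camera_info takes no time and is no camera call.
- env.hand_in(): hands the job in; it is judged then, once.
Trained networks look in the newest picture that a camera, given by its name, has taken for a name from the list of things; names that differ only in an ending like _2 or _b are one class to them, and where a whole thing is asked for, a point or a joint stands for the part that bears it (a point fixed in the world has none). Each returns a list of dicts, best first, with "conf" (0 to 1); they miss things now and then, are a little off and sometimes report something else, mostly with a low value. They report only what shows in the picture. A call takes as long as a camera call. They do not tell look-alikes from the thing itself.
- env.find_in(name, camera): "box" ([centre column, centre row, width, height] in pixels, round what is visible of it).
- env.trace(name, camera): "pixels" (480x640 bool, what is visible of it) and "box" ([centre column, centre row, width, height] in pixels, round what is visible of it).
The state is a dict: "time": time; "joints": joint angles; "joint_vel": joint speeds; "joint_efforts": joint torques, N m; "tool_pos": TCP position; "orientation": TCP orientation; "contact_force": force on the tool from outside, world axes, zero at the start; "ft_torque": the same for the moment, N m; "gripper_width": finger opening in m; "gripper_force": force on a finger pad.
Only numpy, scipy, OpenCV 4.12 (cv2) and the standard library are available. Lean on these libraries where they do the work, as an engineer would, in place of code of your own. Each camera call takes 0.05 s, during which the arm holds its last target. There are 200 camera calls.

## Working session

There is one attempt and no reset: what is moved stays moved. The work goes in short steps, Python scripts to look and compute and a shell command to move; the robot and the scene stay as the last step left them, time stands still between calls to the robot, and variables do not carry over. Pictures are saved under pics/ and viewed, at most 11 in all, crops included, and the job is handed in when it is done.

```bash
mkdir -p pics; ls; cat > h.py <<'E'
from workcell import env
import numpy as np, cv2
def world(cam,u,v,d):
    I=env.camera_info(cam); T=np.linalg.inv(np.array(I["camera_from_world"]))
    p=np.stack([(u-I["cx"])*d/I["fx"],(v-I["cy"])*d/I["fy"],d,np.ones_like(d)],0)
    return (T@p.reshape(4,-1))[:3].T
def at_z(cam,u,v,z):
    I=env.camera_info(cam); T=np.linalg.inv(np.array(I["camera_from_world"]))
    r=T[:3,:3]@np.array([(u-I["cx"])/I["fx"],(v-I["cy"])/I["fy"],1]); c=T[:3,3]
    return c+r*(z-c[2])/r[2]
def proj(cam,p):
    I=env.camera_info(cam); q=np.array(I["camera_from_world"])@np.append(p,1)
    return np.array([I["fx"]*q[0]/q[2]+I["cx"],I["fy"]*q[1]/q[2]+I["cy"]])
E
cat > a.py <<'E'
from h import *
for c in ("scene","top"):
    im,d=env.camera(c); cv2.imwrite(f"pics/{c}0.png",im); np.save(f"pics/{c}d.npy",d)
    I=env.camera_info(c);print(c,I["fx"],np.linalg.inv(np.array(I["camera_from_world"])).round(3).tolist())
    for n in ("roaster","puller","spring","spring_hook","pull_eye","anchor_post","mat","cup","tray","screwdriver"):
        try:
            for r in env.find_in(n,c): print(c,n,np.round(r["conf"],2),np.round(r["box"]))
        except Exception as e: print(n,e)
E
python3 a.py
```

```text
pics
scene 583.9687197449391 [[-0.354, 0.803, -0.48, 1.211], [0.935, 0.309, -0.172, 0.371], [0.01, -0.51, -0.86, 1.522], [0.0, 0.0, 0.0, 1.0]]
scene roaster 0.77 [165. 219. 236. 203.]
scene puller 0.91 [411. 218.  63.  12.]
scene puller 0.9 [359. 305.  13.  42.]
scene puller 0.57 [484. 280.  32.  89.]
scene spring 0.85 [187. 233.  34.  44.]
scene spring_hook 0.65 [197. 242.  13.  24.]
scene pull_eye 0.69 [196. 247.  13.  10.]
scene anchor_post 0.72 [230. 213.  47.  70.]
scene mat 0.63 [349. 305. 133. 108.]
scene mat 0.47 [166. 220. 240. 204.]
scene cup 0.83 [273. 354.  34.  37.]
scene cup 0.19 [350. 305. 128. 107.]
scene tray 0.87 [458. 352. 105.  53.]
scene tray 0.4 [362. 296.  10.  60.]
scene tray 0.26 [230. 213.  50.  66.]
scene screwdriver 0.85 [353. 389.  33.  60.]
scene screwdriver 0.21 [361. 301.  16.  50.]
top 495.6449819462235 [[-0.006, -0.982, 0.191, 0.202], [-1.0, 0.004, -0.013, 0.099], [0.012, -0.191, -0.981, 1.452], [0.0, 0.0, 0.0, 1.0]]
top roaster 0.56 [480. 233. 272. 150.]
top puller 0.96 [232. 350.  56.  39.]
top puller 0.92 [145. 301.  44.  88.]
top puller 0.65 [255. 240.  13.  60.]
top spring 0.58 [437. 210.  58.  40.]
top mat 0.78 [264. 237. 114.  90.]
top mat 0.48 [480. 234. 267. 144.]
top mat 0.29 [423. 198.  29.  19.]
top cup 0.86 [312. 150.  27.  30.]
top tray 0.78 [153. 215.  90.  49.]
top screwdriver 0.8 [239. 155.  11.  62.]
```

View pics/top0.png

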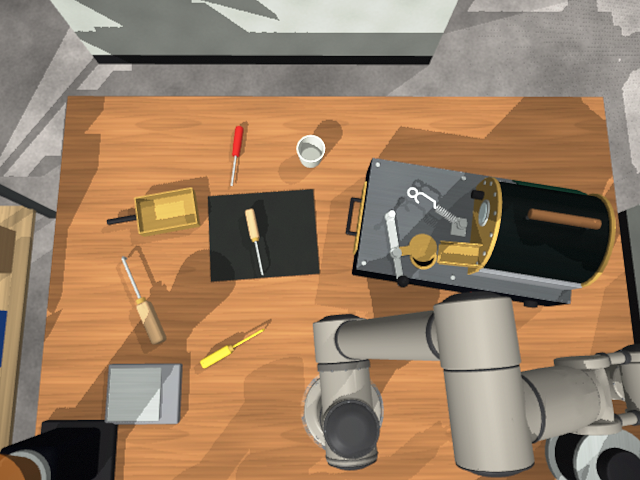

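View pics/scene0.png

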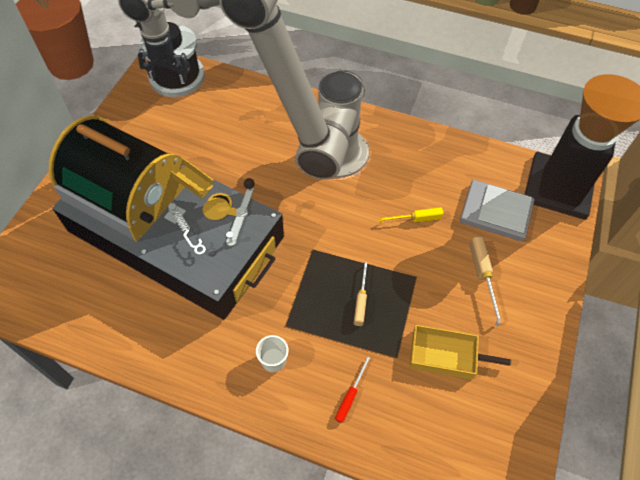

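The top picture shows the wooden puller on the mat with its handle at (251,225) and tip at (262,275). The yellow one at (230,347) and the larger wooden one at (145,300) are decoys. The spring ends in its hook and eye at (413,192), and the gate arm runs from (390,215) to (403,280).

```bash
python3 - <<'E'
from h import *
a=cv2.imread("pics/top0.png")[150:300,340:520]; b=cv2.imread("pics/scene0.png")[160:280,130:290]
cv2.imwrite("pics/c1.png",cv2.resize(a,(720,600),interpolation=cv2.INTER_CUBIC))
cv2.imwrite("pics/c2.png",cv2.resize(b,(800,600),interpolation=cv2.INTER_CUBIC))
d=np.load("pics/topd.npy")
def W(u,v): return world("top",np.array([u*1.]),np.array([v*1.]),d[v:v+1,u].astype(float))[0].round(4)
for n,p in dict(handle=(251,225),h0=(250,212),h1=(254,238),deck=(400,170),deck2=(370,230),mat=(280,220),armtop=(392,232),ball=(403,281)).items(): print(n,W(*p))
# mat outline
for n in ("mat","puller"):
    env.camera("top")
    for r in env.trace(n,"top")[:3]:
        m=r["pixels"]; v,u=np.nonzero(m)
        print(n,r["conf"],cv2.minAreaRect(np.stack([u,v],1).astype(np.float32)))
        P=world("top",u*1.,v*1.,d[v,u].astype(float)); print(np.percentile(P[:,2],[5,50,95]).round(4), cv2.minAreaRect(P[:,:2].astype(np.float32)))
E
```

```text
handle [0.5227 0.2607 0.0411]
h0 [0.5618 0.2643 0.0411]
h1 [0.4846 0.2516 0.0385]
deck [ 0.6561 -0.1618  0.1386]
deck2 [ 0.4846 -0.0728  0.1432]
mat [0.5468 0.1785 0.0018]
armtop [ 0.4769 -0.1306  0.1527]
ball [ 0.3404 -0.1471  0.1924]
mat 0.62 ((262.5531311035156, 235.29647827148438), (85.410400390625, 108.69204711914062), 86.18592071533203)
[-0.0004  0.0046  0.0101] ((0.4142013192176819, 0.22346341609954834), (0.4399445652961731, 0.3202812373638153), 3.9660756587982178)
mat 0.34 ((479.7975769042969, 236.53062438964844), (267.5247497558594, 123.89192962646484), 8.812902450561523)
[0.1157 0.1608 0.3233] ((0.4999487102031708, -0.34806644916534424), (0.49047690629959106, 0.955221951007843), 6.483992576599121)
puller 0.97 ((229.86923217773438, 348.6461486816406), (9.426639556884766, 65.36630249023438), 60.2551155090332)
[0.0292 0.0352 0.0415] ((0.1849420964717865, 0.2512642741203308), (0.05191953852772713, 0.30249327421188354), 16.25067710876465)
puller 0.74 ((254.58424377441406, 235.86517333984375), (55.3154411315918, 9.743911743164062), 77.00537872314453)
[0.0201 0.039  0.0448] ((0.3850812315940857, 0.20048195123672485), (0.4160153567790985, 0.04315686598420143), 23.171669006347656)
```

View pics/c1.png

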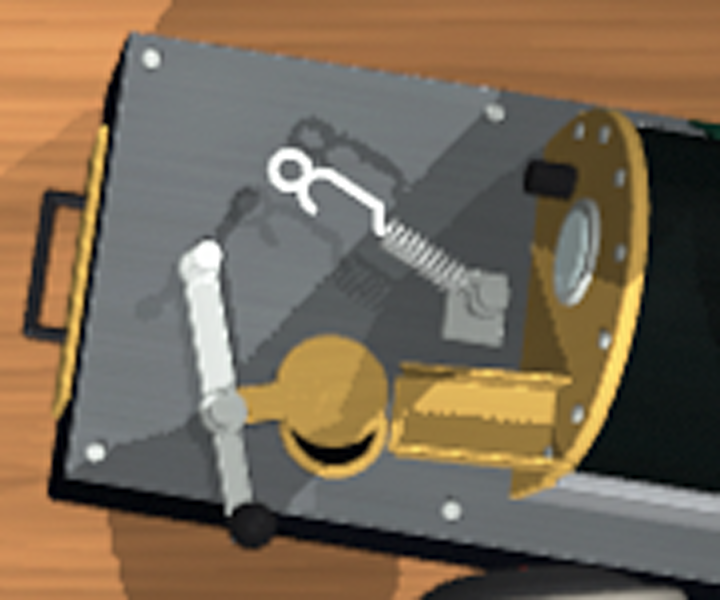

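View pics/c2.png

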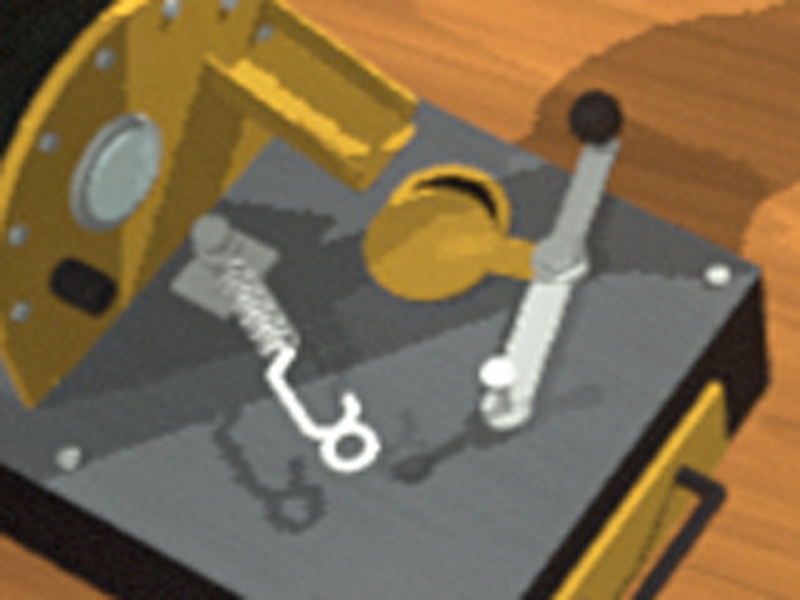

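The crops show the eye at top-crop (290,171), the stud at (488,292), the post head at (204,255) and the gate pin at (224,411). The mouth of the hook faces the post.

```bash
python3 - <<'E'
from h import *
from scipy.optimize import least_squares
T=lambda U,V:(340+U/4-.375,150+V/4-.375); S=lambda U,V:(130+U/5-.4,160+V/5-.4)
pts=dict(eye=(.168,(290,171),(349,447)),stud=(.186,(488,292),(212,232)),post=(.186,(204,255),(498,371)),pin=(.16,(224,411),(561,257)),c1=(.14,(132,38),None),c2=(.14,(66,480),(758,272)))
R={}
for n,(z,t,s) in pts.items():
    a=at_z("top",*T(*t),z); b=at_z("scene",*S(*s),z) if s else None
    R[n]=a if b is None else (a+b)/2; print(n,a.round(4),None if b is None else b.round(4))
D=lambda a,b:np.linalg.norm((R[a]-R[b])[:2]).round(4)
print("eye-stud",D("eye","stud"),"post-pin",D("post","pin"),"deckw",D("c1","c2"),"post-stud",D("post","stud"))
v=R["c1"]-R["c2"]; print("roaster x yaw",np.degrees(np.arctan2(v[1],v[0])))
# puller segmentation: light pixels by height on mat
for c in ("top","scene"):
    im,d=env.camera(c); v,u=np.mgrid[0:480,0:640]; P=world(c,u.ravel()*1.,v.ravel()*1.,d.ravel().astype(float)).reshape(480,640,3)
    box=(P[...,0]>.36)&(P[...,0]<.62)&(P[...,1]>.1)&(P[...,1]<.36)
    m=box&(P[...,2]>.03)&(P[...,2]<.045)&(im.max(2)>90)
    q=P[m][:,:2].astype(np.float32); print(c,m.sum(),cv2.minAreaRect(q))
    hs=im[...,2].astype(int)-im[...,0]>40
    q=np.array([at_z(c,a,b,.030)[:2] for b,a in np.argwhere(box&hs&(im.max(2)>90))],np.float32);print("wood",cv2.minAreaRect(q),q.mean(0))
    q=np.array([at_z(c,a,b,.030)[:2] for b,a in np.argwhere(box&~hs&(im.max(2)>120))],np.float32);print("rod",cv2.minAreaRect(q),q[q[:,0].argmin()],q[q[:,0].argmax()])
    dk=box&(im.max(2)<60); q=P[dk&(P[...,2]<.012)][:,:2]; print("mat",q.min(0),q.max(0))
E
```

```text
eye [ 0.5827 -0.1863  0.168 ] [ 0.5812 -0.1871  0.168 ]
stud [ 0.4944 -0.3092  0.186 ] [ 0.4934 -0.3117  0.186 ]
post [ 0.52   -0.1229  0.186 ] [ 0.5185 -0.1264  0.186 ]
pin [ 0.4201 -0.1369  0.16  ] [ 0.4241 -0.1351  0.16  ]
c1 [ 0.6876 -0.0862  0.14  ] None
c2 [ 0.3772 -0.0331  0.14  ] [ 0.3817 -0.0341  0.14  ]
eye-stud 0.1519 post-pin 0.0978 deckw 0.3126 post-stud 0.1875
roaster x yaw -9.692773108832256
top 324 ((0.476193368434906, 0.24739673733711243), (0.19724835455417633, 0.025938881561160088), 12.509015083312988)
wood ((0.4669373333454132, 0.22680750489234924), (0.25263792276382446, 0.21930789947509766), 89.72662353515625) [0.43023458 0.22531949]
rod ((0.4285646975040436, 0.23850709199905396), (0.09997665882110596, 0.007348496466875076), 12.377079963684082) [0.3803831  0.22485347] [0.4773395 0.2494573]
mat [0.36618456 0.1001891 ] [0.61998851 0.35998601]
scene 323 ((0.47918936610221863, 0.24946609139442444), (0.19215406477451324, 0.025991592556238174), 12.623568534851074)
wood ((0.5034897327423096, 0.22613582015037537), (0.24847255647182465, 0.2580494284629822), 89.266845703125) [0.46868634 0.23163418]
rod ((0.4259314239025116, 0.2371477484703064), (0.0894760712981224, 0.007733715698122978), 12.601191520690918) [0.38192534 0.22893396] [0.47043544 0.24313426]
mat [0.36410269 0.10020471] [0.61987922 0.35999309]
```

```bash
cat >> h.py <<'E'
def go(x,y,z,yaw=None):
    s=env.read_state(); R=np.array(s["orientation"]); p=np.array(s["tool_pos"])
    print("t",round(s["time"],2),"pos",p.round(4),"yawx",np.degrees(np.arctan2(R[1,0],R[0,0])).round(2),"w",round(s["gripper_width"],4),"F",np.round(s["contact_force"],1),"J",np.round(s["joints"],0))
    print(" tool shift mm",(R.T@(np.array([x,y,z])-p)*1000).round(1), "tilt",R[:,2].round(3))
E
python3 -c "
from h import *
s=env.read_state();print(np.round(s['orientation'],3))
go(.40,-.2,.45);go(.53,.26,.45)"
```

```text
[[ 0.975  0.221  0.   ]
 [ 0.221 -0.975 -0.   ]
 [-0.     0.    -1.   ]]
t 1.4 pos [ 0.116  -0.512   0.2313] yawx 12.77 w 0.0854 F [ 1.2  0.2 -0.5] J [-86.  20.  87.   0.  73.  -8.]
 tool shift mm [ 345.9 -241.6 -218.7] tilt [ 0. -0. -1.]
t 1.4 pos [ 0.116  -0.512   0.2313] yawx 12.77 w 0.0854 F [ 1.2  0.2 -0.5] J [-86.  20.  87.   0.  73.  -8.]
 tool shift mm [ 574.3 -661.5 -218.7] tilt [ 0. -0. -1.]
```

```bash
python3 -m inch '[[85,0,0,-25,0,0,0],[85,0,0,-30,0,0,0],[85,0,0,-30,0,0,0],[85,0,0,-30,0,0,0],[85,0,0,-30,0,0,0],[85,0,0,-30,0,0,0],[85,0,0,-25,0,0,0],[85,0,0,-20,0,0,0],[85,20,-12,0,0,0,0],[85,30,-20,0,0,0,0],[85,30,-20,0,0,0,0],[85,30,-21,0,0,0,0],[85,30,-21,0,0,0,0],[85,30,-21,0,0,0,0],[85,30,-21,0,0,0,0],[85,30,-21,0,0,0,0],[85,30,-21,0,0,0,0],[85,30,-21,0,0,0,0],[85,30,-21,0,0,0,0],[85,26,-20,0,0,0,0]]' 80; python3 -c "
from h import *
go(.53,.26,.15)"
```

```text
time: 3.07
tool_pos: [0.4015, -0.1996, 0.4514]
orientation: [[0.975, 0.222, 0.001], [0.222, -0.975, -0.0], [0.0, 0.0, -1.0]]
contact_force: [-0.5, -1.5, -0.3]
gripper_width: 0.0851
gripper_force: 0.0
t 3.07 pos [ 0.4015 -0.1996  0.4514] yawx 12.8 w 0.0851 F [-0.5 -1.5 -0.3] J [-36.   7.  70.   0. 103.  41.]
 tool shift mm [ 226.9 -419.8  301.4] tilt [ 0.001 -0.    -1.   ]
```

```bash
python3 -m inch '[[85,13,-25,0,0,0,0],[85,16,-30,0,0,0,0],[85,16,-30,0,0,0,0],[85,16,-30,10,0,0,0],[85,16,-30,20,0,0,0],[85,16,-30,20,0,0,0],[85,16,-30,20,0,0,0],[85,16,-30,20,0,0,0],[85,16,-30,20,0,0,0],[85,16,-30,20,0,0,0],[85,16,-30,20,0,0,0],[85,16,-30,20,0,0,0],[85,16,-30,25,0,0,0],[85,15,-27,25,0,0,0],[85,7,-8,25,0,0,0],[85,0,0,25,0,0,0],[85,0,0,20,0,0,0],[85,0,0,11,0,0,0],[85,0,0,0,0,0,0],[85,0,0,0,0,0,0]]'; python3 -c "
from h import *
go(.5304,.2601,.010)
for c in ('top','scene'):
    im,d=env.camera(c); cv2.imwrite('pics/g_%s.png'%c,im)"
```

```text
time: 4.73
tool_pos: [0.5292, 0.2577, 0.151]
orientation: [[0.975, 0.221, 0.0], [0.221, -0.975, -0.0], [0.0, 0.0, -1.0]]
contact_force: [0.2, -0.2, 0.5]
gripper_width: 0.0853
gripper_force: 0.0
t 4.73 pos [0.5292 0.2577 0.151 ] yawx 12.75 w 0.0853 F [ 0.2 -0.2  0.5] J [19. 30. 84. -0. 66. 96.]
 tool shift mm [  1.7  -2.1 141. ] tilt [ 0. -0. -1.]
```

```bash
python3 -m inch '[[85,2,-2,15,0,0,0],[85,0,0,25,0,0,0],[85,0,0,25,0,0,0],[85,0,0,25,0,0,0],[85,0,0,20,0,0,0],[85,0,0,15,0,0,0],[85,0,0,10,0,0,0],[85,0,0,5,0,0,0],[85,0,0,0,0,0,0],[60,0,0,0,0,0,0],[40,0,0,0,0,0,0],[20,0,0,0,0,0,0],[15,0,0,0,0,0,0],[15,0,0,0,0,0,0],[15,0,0,0,0,0,0],[15,0,0,0,0,0,0],[15,0,0,0,0,0,0]]' 90; python3 -c "
from h import *
go(.5304,.2601,.010)"
```

```text
time: 6.25
tool_pos: [0.531, 0.2604, 0.0114]
orientation: [[0.975, 0.221, 0.002], [0.221, -0.975, 0.0], [0.002, -0.0, -1.0]]
contact_force: [-0.0, -1.5, 5.2]
gripper_width: 0.0247
gripper_force: 89.1
t 6.25 pos [0.531  0.2604 0.0114] yawx 12.77 w 0.0247 F [-0.  -1.5  5.2] J [19. 40. 90. -0. 49. 96.]
 tool shift mm [-0.6  0.1  1.4] tilt [ 0.002  0.    -1.   ]
```

```bash
python3 -m inch '[[15,0,0,-5,0,0,0],[15,0,0,-10,0,0,0],[15,0,0,-20,0,0,0],[15,0,0,-30,0,0,0],[15,0,0,-30,0,0,0],[15,0,0,-30,0,0,0],[15,0,0,-30,0,0,0],[15,0,0,-30,0,0,0],[15,0,0,-30,0,0,0],[15,0,0,-15,0,0,0],[15,3,15,0,0,0,0],[15,5,30,0,0,0,0],[15,6,32,0,0,0,0],[15,6,32,0,0,0,0],[15,6,32,0,0,0,0],[15,6,32,0,0,0,0],[15,6,32,0,0,0,0],[15,6,32,0,0,0,0],[15,6,32,0,0,0,0],[15,6,32,0,0,0,0]]'; python3 -m inch '[[15,6,30,0,0,0,0],[15,4,14,0,0,0,0],[15,0,0,0,0,0,-0.05],[15,0,0,0,0,0,-0.09],[15,0,0,0,0,0,-0.1],[15,0,0,0,0,0,-0.1],[15,0,0,0,0,0,-0.1],[15,0,0,0,0,0,-0.1],[15,0,0,0,0,0,-0.1],[15,0,0,0,0,0,-0.09],[15,0,0,0,0,0,0],[15,0,0,0,0,0,0],[15,0,0,0,0,0,0]]'; python3 - <<'E'
from h import *
go(.669,-.065,.25)
for c in ('top','scene'):
    im,d=env.camera(c); cv2.imwrite('pics/h_%s.png'%c,im)
    for n in ('puller','pull_eye'):
        for r in env.find_in(n,c): print(c,n,round(r['conf'],2),np.round(r['box'],1))
s=env.read_state();R=np.array(s['orientation']);p=np.array(s['tool_pos'])
tip=p+R@[-.15,0,.005]; print('tip pred',tip,[proj(c,tip) for c in('top','scene')])
a=cv2.imread('pics/h_top.png')[130:280,340:520]; b=cv2.imread('pics/h_scene.png')[150:300,130:310]
cv2.imwrite('pics/h2.png',cv2.resize(np.hstack([a,b]),(800,333),interpolation=cv2.INTER_CUBIC))
E
```

```text
time: 7.92
tool_pos: [0.6516, -0.0224, 0.2411]
orientation: [[0.975, 0.221, -0.0], [0.221, -0.975, 0.0], [-0.0, -0.0, -1.0]]
contact_force: [0.3, 1.3, -1.0]
gripper_width: 0.0246
gripper_force: 88.5
time: 9.0
tool_pos: [0.6709, -0.0616, 0.2408]
orientation: [[0.582, 0.814, -0.0], [0.814, -0.582, -0.0], [-0.0, -0.0, -1.0]]
contact_force: [-1.0, -0.0, -1.5]
gripper_width: 0.0246
gripper_force: 88.4
t 9.0 pos [ 0.6709 -0.0616  0.2408] yawx 54.44 w 0.0246 F [-1.  -0.  -1.5] J [-12.  36.  59.  -0.  85.  24.]
 tool shift mm [-3.9  0.5 -9.2] tilt [-0. -0. -1.]
top puller 0.96 [220.8 357.9  38.   27.2]
top puller 0.76 [144.3 300.   42.7  88.8]
top pull_eye 0.49 [423.5 198.7  27.4  20. ]
scene puller 0.93 [415.2 214.9  54.4  15.2]
scene puller 0.69 [485.6 280.5  35.   89.7]
scene puller 0.63 [229.8 282.4  17.8  26.1]
scene puller 0.28 [192.2 242.5  17.5  24. ]
tip pred [ 0.58401003 -0.18385362  0.23562258] [array([416.64802683, 184.34682527]), array([195.7985533 , 237.05141099])]
```

View pics/h2.png

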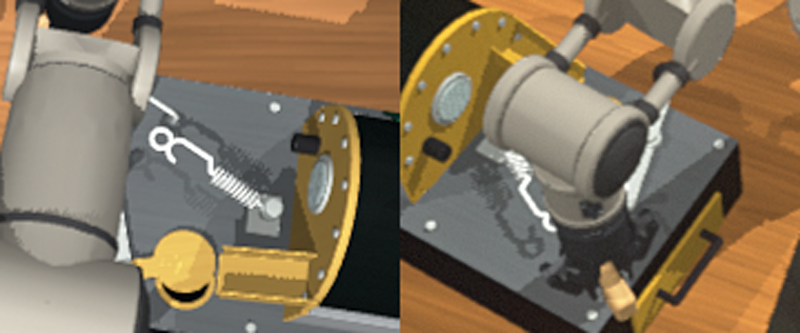

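```bash
python3 - <<'E'
from h import *
a=cv2.imread('pics/h_top.png')[170:210,395:435]
cv2.imwrite('pics/h3.png',cv2.resize(a,(600,600),interpolation=cv2.INTER_CUBIC))
im,d=env.camera('top')
s=env.read_state();R=np.array(s['orientation']);p=np.array(s['tool_pos'])
for x in (-.12,-.15,-.153):print(x,proj('top',p+R@[x,0,-.015]),proj('top',p+R@[x,0,.008]))
v,u=np.mgrid[170:205,395:435];P=world('top',u.ravel()*1.,v.ravel()*1.,d[170:205,395:435].ravel().astype(float))
q=P[(P[:,2]>.22)&(P[:,2]<.27)]; L=(q-p)@R; L=L[L[:,0]<-.1]; print(L[L[:,0].argsort()][:12].round(4))
E
```

```text
-0.12 [408.42612312 175.37028374] [406.63328823 178.22176771]
-0.15 [418.37720437 181.94119606] [416.40381733 184.6829691 ]
-0.153 [419.37493975 182.60002213] [417.38340411 185.33076487]
[[-0.1558 -0.0011 -0.003 ]
 [-0.1549  0.001  -0.0124]
 [-0.1542 -0.0033 -0.014 ]
 [-0.1537 -0.0021 -0.0016]
 [-0.1534  0.0004 -0.0197]
 [-0.1527 -0.0034 -0.0201]
 [-0.1522 -0.0038 -0.0117]
 [-0.1516 -0.0041 -0.0029]
 [-0.1514  0.0003 -0.0163]
 [-0.1507 -0.0031 -0.0156]
 [-0.1502 -0.0016 -0.0024]
 [-0.1499  0.0018 -0.0181]]
```

View pics/h3.png

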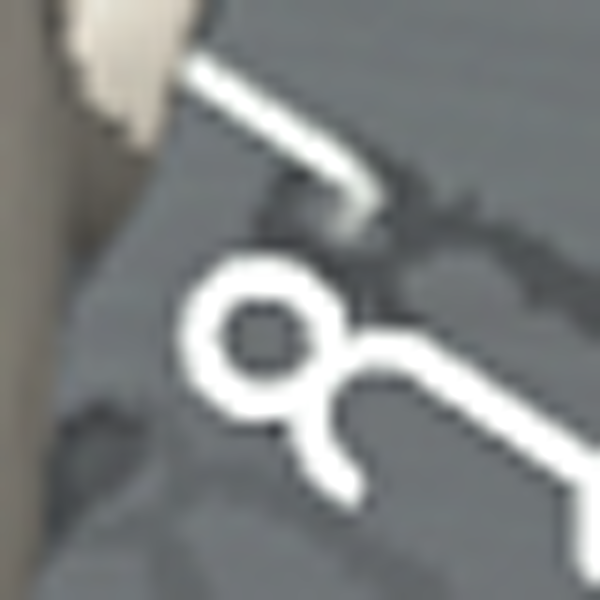

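```bash
python3 -m inch '[[15,-2.6,0.6,0,0,0,0],[15,0,0,10,0,0,0],[15,0,0,20,0,0,0],[15,0,0,20,0,0,0],[15,0,0,8,0,0,0],[15,0,0,3,0,0,0],[15,0,0,0,0,0,0],[15,0,0,0,0,0,0],[15,0,0,0,0,0,0]]'; python3 - <<'E'
from h import *
go(.669,-.065,.25)
im,d=env.camera('top'); cv2.imwrite('pics/i_top.png',im)
a=im[170:210,395:435]
cv2.imwrite('pics/i3.png',cv2.resize(a,(600,600),interpolation=cv2.INTER_CUBIC))
E
```

```text
time: 10.1
tool_pos: [0.6707, -0.0643, 0.181]
orientation: [[0.579, 0.815, 0.002], [0.815, -0.579, -0.001], [0.001, 0.002, -1.0]]
contact_force: [-0.1, 0.3, -0.8]
gripper_width: 0.0244
gripper_force: 88.4
t 10.1 pos [ 0.6707 -0.0643  0.181 ] yawx 54.59 w 0.0244 F [-0.1  0.3 -0.8] J [-12.  38.  65.  -0.  77.  23.]
 tool shift mm [ -1.5  -0.8 -69. ] tilt [ 0.002 -0.001 -1.   ]
```

View pics/i3.png

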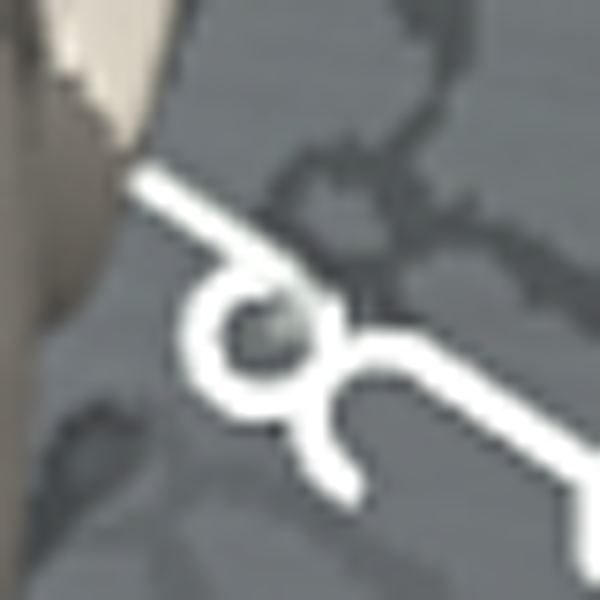

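The point sits over the eye hole at about crop (275,340), against an eye centre of (263,337), so it's inside the slack. I'm descending.

```bash
python3 -m inch '[[15,1.5,0.2,0,0,0,0],[15,0,0,4,0,0,0],[15,0,0,4,0,0,0],[15,0,0,4,0,0,0],[15,0,0,4,0,0,0],[15,0,0,4,0,0,0],[15,0,0,0,0,0,0],[15,0,0,0,0,0,0],[15,0,0,0,0,0,0]]'; python3 - <<'E'
from h import *
go(.669,-.065,.25)
E
```

```text
time: 10.9
tool_pos: [0.6711, -0.0631, 0.1597]
orientation: [[0.579, 0.815, 0.0], [0.815, -0.579, -0.0], [0.0, 0.0, -1.0]]
contact_force: [-0.2, 0.5, -2.0]
gripper_width: 0.0252
gripper_force: 88.4
t 10.9 pos [ 0.6711 -0.0631  0.1597] yawx 54.59 w 0.0252 F [-0.2  0.5 -2. ] J [-12.  39.  67.  -0.  75.  24.]
 tool shift mm [ -2.8  -0.6 -90.3] tilt [ 0. -0. -1.]
```

```bash
python3 -m inch '[[15,4,0,0,0,0,0],[15,4,0,0,0,0,0],[15,4,0,0,0,0,0],[15,4,0,0,0,0,0],[15,4,0,0,0,0,0],[15,0,0,0,0,0,0],[15,0,0,0,0,0,0]]'; python3 -m inch '[[15,5,0,0,0,0,0],[15,6,0,0,0,0,0],[15,6,0,0,0,0,0],[15,6,0,0,0,0,0],[15,5,0,0,0,0,0],[15,0,0,0,0,0,0],[15,0,0,0,0,0,0]]'; python3 - <<'E'
from h import *
go(.669,-.065,.25)
im,d=env.camera('top'); cv2.imwrite('pics/j_top.png',im)
im,d=env.camera('scene'); cv2.imwrite('pics/j_scene.png',im)
E
```

```text
time: 11.48
tool_pos: [0.6826, -0.0466, 0.1594]
orientation: [[0.579, 0.815, -0.0], [0.815, -0.579, -0.0], [-0.001, -0.0, -1.0]]
contact_force: [-2.0, -2.8, -1.7]
gripper_width: 0.0248
gripper_force: 88.4
time: 12.07
tool_pos: [0.6988, -0.0237, 0.1593]
orientation: [[0.579, 0.815, -0.001], [0.815, -0.579, -0.001], [-0.001, -0.0, -1.0]]
contact_force: [-2.5, -4.2, -1.8]
gripper_width: 0.0246
gripper_force: 88.4
t 12.07 pos [ 0.6988 -0.0237  0.1593] yawx 54.62 w 0.0246 F [-2.5 -4.2 -1.8] J [-8. 41. 61. -0. 77. 27.]
 tool shift mm [-51.   -0.4 -90.7] tilt [-0.001 -0.001 -1.   ]
```

```bash
python3 -m inch '[[15,5,0,0,0,0,0],[15,6,0,0,0,0,0],[15,6,0,0,0,0,0],[15,6,0,0,0,0,0],[15,6,0,0,0,0,0],[15,6,0,0,0,0,0],[15,4,0,0,0,0,0],[15,0,0,0,0,0,0],[15,0,0,0,0,0,0],[15,-0.1,-6,0,0,0,-0.015],[15,-0.2,-11.7,0,0,0,-0.03],[15,-0.2,-11.7,0,0,0,-0.03],[15,-0.2,-11.7,0,0,0,-0.03],[15,-0.2,-11.7,0,0,0,-0.03],[15,-0.2,-11.7,0,0,0,-0.03],[15,-0.2,-11.7,0,0,0,-0.03],[15,-0.2,-11.7,0,0,0,-0.03],[15,-0.1,-6,0,0,0,-0.015],[15,0,0,0,0,0,0]]'; python3 - <<'E'
from h import *
go(.669,-.065,.25)
s=env.read_state();R=np.array(s['orientation']);p=np.array(s['tool_pos']);t=p+R@[-.15,0,.0014]
v=t-[.494,-.3105,0];print('tip',t,np.hypot(*v[:2]),np.degrees(np.arctan2(v[1],v[0])),[proj(c,t) for c in('top','scene')],'F along x',(np.array(s['contact_force'])@R).round(1))
im,d=env.camera('top'); cv2.imwrite('pics/k_top.png',im)
im2,d=env.camera('scene'); cv2.imwrite('pics/k_scene.png',im2)
cv2.imwrite('pics/k.png',cv2.resize(np.hstack([im[170:250,380:470],im2[190:270,160:250]]),(800,356),interpolation=cv2.INTER_CUBIC))
E
```

```text
time: 13.75
tool_pos: [0.6375, 0.0519, 0.1597]
orientation: [[0.368, 0.93, -0.002], [0.93, -0.368, -0.002], [-0.002, -0.001, -1.0]]
contact_force: [-3.2, -9.2, -1.9]
gripper_width: 0.025
gripper_force: 88.6
t 13.75 pos [0.6375 0.0519 0.1597] yawx 68.41 w 0.025 F [-3.2 -9.2 -1.9] J [-2. 35. 73. -0. 72. 19.]
 tool shift mm [-97.4  72.2 -90.2] tilt [-0.002 -0.002 -1.   ]
tip [ 0.582351   -0.08757451  0.15863417] 0.23979506509125842 68.38032635307782 [array([375.13527516, 193.56751632]), array([233.46689573, 262.73631452])] F along x [-9.7  0.4  1.9]
```

View pics/k.png

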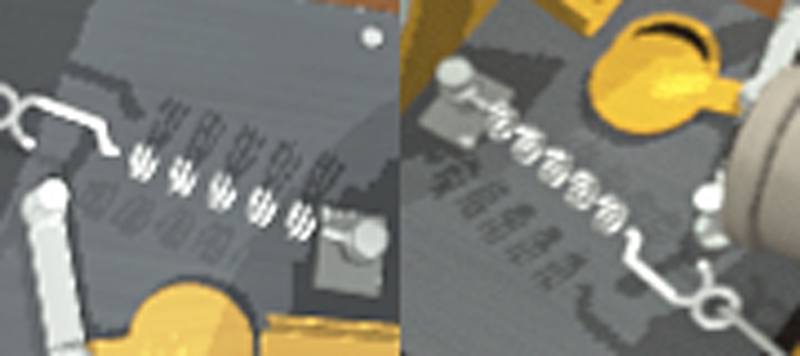

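```bash
python3 - <<'E'
from h import *
q=lambda U,V:(380+U/4.444-.4,170+V/4.444-.4); r=lambda U,V:(160+(U-400)/4.444-.4,190+V/4.444-.4)
P={n:(at_z('top',*q(*a),z),at_z('scene',*r(*b),z)) for n,a,b,z in [('stud',(368,237),(456,74),.186),('post',(50,192),(710,197),.186),('lip',(30,146),(703,267),.168),('knee',(112,153),(630,237),.168)]}
P['eye']=(at_z('top',*q(4,107),.168),at_z('scene',*r(716,305),.168))
for i in (0,1):
    for n in P:
        v=(P[n][i]-P['stud'][i])[:2]; print(i,n,P[n][i][:2].round(4),np.hypot(*v).round(4),np.degrees(np.arctan2(v[1],v[0])).round(1))
E
```

```text
0 stud [ 0.4936 -0.3112] 0.0 0.0
0 post [ 0.5216 -0.1236] 0.1898 81.5
0 lip [ 0.5548 -0.1156] 0.2049 72.6
0 knee [ 0.5503 -0.1651] 0.1567 68.8
0 eye [ 0.5793 -0.1007] 0.2273 67.9
1 stud [ 0.4939 -0.3108] 0.0 0.0
1 post [ 0.5187 -0.1258] 0.1866 82.4
1 lip [ 0.5559 -0.1154] 0.205 72.4
1 knee [ 0.5527 -0.1656] 0.1567 68.0
1 eye [ 0.5769 -0.097 ] 0.2293 68.8
```

```bash
python3 -m inch '[[15,-0.1,-6,0,0,0,-0.015],[15,-0.2,-11.7,0,0,0,-0.03],[15,-0.2,-11.7,0,0,0,-0.03],[15,-0.2,-11.7,0,0,0,-0.03],[15,-0.2,-11.7,0,0,0,-0.03],[15,-0.2,-11.7,0,0,0,-0.03],[15,-0.2,-11.7,0,0,0,-0.03],[15,-0.2,-11.7,0,0,0,-0.03],[15,0,0,0,0,0,0],[15,0,0,0,0,0,0]]'; python3 - <<'E'
from h import *
go(.669,-.065,.25)
s=env.read_state();R=np.array(s['orientation']);p=np.array(s['tool_pos']);t=p+R@[-.15,0,.0014]
v=t-[.4938,-.311,0];print('tip',t,np.hypot(*v[:2]),np.degrees(np.arctan2(v[1],v[0])),'F tool',(np.array(s['contact_force'])@R).round(1))
im,d=env.camera('top'); cv2.imwrite('pics/l_top.png',im)
im2,d=env.camera('scene'); cv2.imwrite('pics/l_scene.png',im2)
cv2.imwrite('pics/l.png',cv2.resize(np.hstack([im[170:250,380:470],im2[190:270,160:250]]),(800,356),interpolation=cv2.INTER_CUBIC))
E
```

```text
time: 14.68
tool_pos: [0.554, 0.0743, 0.16]
orientation: [[0.152, 0.988, 0.0], [0.988, -0.152, -0.002], [-0.002, 0.001, -1.0]]
contact_force: [-1.3, -9.2, -1.0]
gripper_width: 0.0245
gripper_force: 88.6
t 14.68 pos [0.554  0.0743 0.16  ] yawx 81.26 w 0.0245 F [-1.3 -9.2 -1. ] J [-0. 27. 88. -0. 65.  9.]
 tool shift mm [-120.4  134.9  -89.7] tilt [ 0.    -0.002 -1.   ]
tip [ 0.53119992 -0.07391748  0.15886489] 0.2400143265194236 81.03542811246075 F tool [-9.3  0.1  1. ]
```

View pics/l.png

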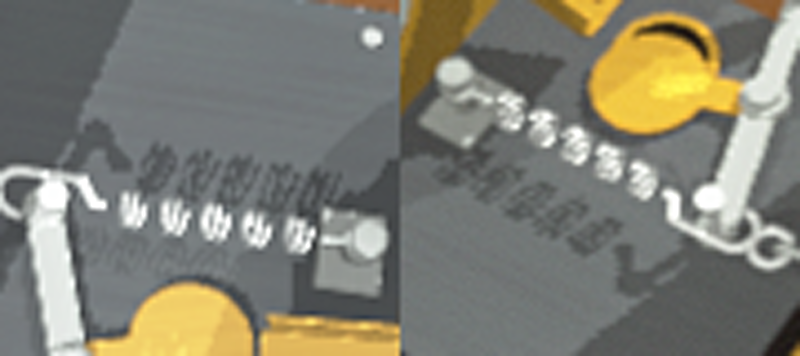

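```bash
python3 -m inch '[[15,0,-4.7,0,0,0,-0.012],[15,0,0,0,0,0,0],[15,-3,0,0,0,0,0],[15,-4,0,0,0,0,0],[15,-4,0,0,0,0,0],[15,-4,0,0,0,0,0],[15,-4,0,0,0,0,0],[15,-3,0,0,0,0,0],[15,0,0,0,0,0,0],[15,0,0,0,0,0,0]]'; python3 -m inch '[[15,-3,0,0,0,0,0],[15,-3,0,0,0,0,0],[15,-3,0.5,0,0,0,0],[15,-3,0.5,0,0,0,0],[15,0,0,0,0,0,0],[15,0,0,0,0,0,0]]'; cat > st.py <<'E'
from h import *
s=env.read_state();R=np.array(s['orientation']);p=np.array(s['tool_pos']);t=p+R@[-.15,0,.0014]
v=t-[.4938,-.311,0];print('tip',t,np.hypot(*v[:2]),np.degrees(np.arctan2(v[1],v[0])),'F tool',(np.array(s['contact_force'])@R).round(1))
im,d=env.camera('top'); im2,d=env.camera('scene')
import sys;n=sys.argv[1]
cv2.imwrite(f'pics/{n}.png',cv2.resize(np.hstack([im[170:250,380:470],im2[190:270,160:250]]),(800,356),interpolation=cv2.INTER_CUBIC))
E
python3 st.py m
```

```text
time: 15.62
tool_pos: [0.547, 0.0533, 0.1599]
orientation: [[0.141, 0.99, 0.001], [0.99, -0.141, -0.001], [-0.001, 0.001, -1.0]]
contact_force: [-1.3, -6.9, -2.5]
gripper_width: 0.0244
gripper_force: 88.7
time: 16.12
tool_pos: [0.5463, 0.0416, 0.1599]
orientation: [[0.141, 0.99, 0.001], [0.99, -0.141, -0.001], [-0.001, 0.001, -1.0]]
contact_force: [1.0, -6.3, -1.5]
gripper_width: 0.0249
gripper_force: 88.7
tip [ 0.52521846 -0.10686416  0.15856195] 0.20653949262701962 81.25028781789732 F tool [-6.1  1.8  1.5]
```

View pics/m.png

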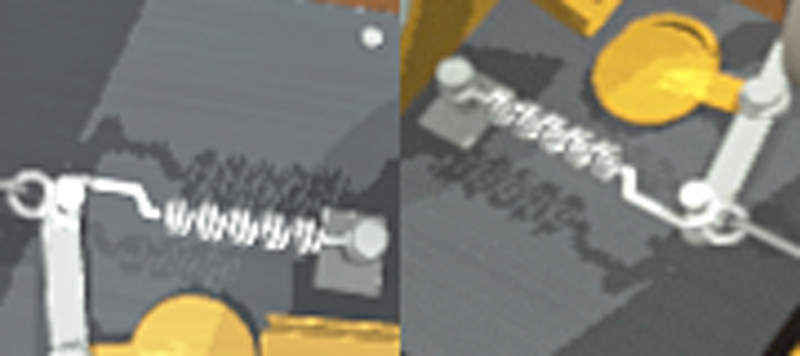

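The post is home in the hook and the gate is following it shut. I'm continuing to ease off, with a slight swing back.

```bash
python3 -m inch '[[15,-3,1,0,0,0,0],[15,-3,1,0,0,0,0],[15,-3,1,0,0,0,0],[15,-3,0.5,0,0,0,0],[15,-3,0.5,0,0,0,0],[15,-3,0,0,0,0,0],[15,0,0,0,0,0,0],[15,0,0,0,0,0,0]]'; python3 st.py n
```

```text
time: 16.88
tool_pos: [0.5474, 0.0234, 0.1597]
orientation: [[0.141, 0.99, 0.0], [0.99, -0.141, -0.0], [-0.0, 0.0, -1.0]]
contact_force: [-1.1, -4.1, -0.6]
gripper_width: 0.0248
gripper_force: 88.7
tip [ 0.5263387  -0.12507186  0.15829091] 0.1887539192430272 80.07337305465535 F tool [-4.2 -0.5  0.6]
```

```bash
python3 -m inch '[[15,-2,0,0,0,0,0],[15,-2,0,0,0,0,0],[15,-2,0,0,0,0,0],[15,0,0,0,0,0,0],[15,0,0,0,0,0,0]]'; python3 st.py o;  python3 -m inch '[[15,-2,0,0,0,0,0],[15,-1,0,0,0,0,0],[15,0,0,0,0,0,0],[15,0,0,0,0,0,0],[15,0,0,0,0,0,0]]'; python3 st.py p
```

```text
time: 17.4
tool_pos: [0.5465, 0.0181, 0.1596]
orientation: [[0.141, 0.99, 0.0], [0.99, -0.141, 0.0], [0.001, 0.0, -1.0]]
contact_force: [-0.2, -0.4, -0.7]
gripper_width: 0.0246
gripper_force: 88.8
tip [ 0.52541987 -0.13041383  0.15814911] 0.18333352425724136 80.06843028355364 F tool [-0.4 -0.1  0.7]
time: 17.92
tool_pos: [0.546, 0.0148, 0.1596]
orientation: [[0.141, 0.99, 0.0], [0.99, -0.141, -0.0], [-0.0, 0.0, -1.0]]
contact_force: [0.1, 0.6, -0.5]
gripper_width: 0.0247
gripper_force: 88.8
tip [ 0.52494371 -0.13368917  0.15818571] 0.18002516802024673 80.0379169134686 F tool [0.6 0.  0.5]
```

```bash
python3 -m inch '[[15,0,0,-2,0,0,0],[15,0,0,-4,0,0,0],[15,0,0,-5,0,0,0],[15,0,0,-6,0,0,0],[15,0,0,-8,0,0,0],[15,0,0,-15,0,0,0],[15,0,0,-20,0,0,0],[15,0,0,-20,0,0,0],[15,0,0,-10,0,0,0],[15,0,0,0,0,0,0]]'; python3 - <<'E'
from h import *
go(.53,.26,.25)
im,d=env.camera('top'); im2,d=env.camera('scene')
cv2.imwrite('pics/q.png',cv2.resize(np.hstack([im[170:250,380:470],im2[190:270,160:250]]),(800,356),interpolation=cv2.INTER_CUBIC))
E
```

```text
time: 18.85
tool_pos: [0.5473, 0.0148, 0.2526]
orientation: [[0.14, 0.99, 0.006], [0.99, -0.14, -0.001], [0.0, 0.006, -1.0]]
contact_force: [0.1, -0.0, -1.4]
gripper_width: 0.0248
gripper_force: 88.8
t 18.85 pos [0.5473 0.0148 0.2526] yawx 81.93 w 0.0248 F [ 0.1 -0.  -1.4] J [-6. 21. 82. -0. 77.  2.]
 tool shift mm [240.4 -51.6   2.4] tilt [ 0.006 -0.001 -1.   ]
```

View pics/q.png

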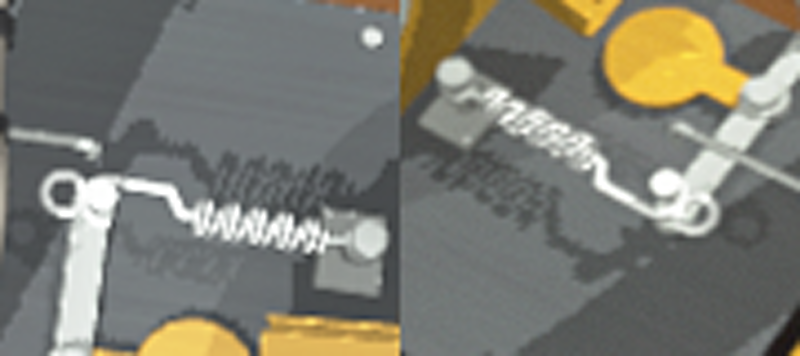

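The hook is on the post, the gate is shut, the spring is stretched and the puller is clear. Next I carry the puller back to the mat.

```bash
python3 -m inch '[[15,12,-2,0,0,0,0],[15,24,-5,0,0,0,0],[15,24,-5,0,0,0,0],[15,24,-5,0,0,0,0],[15,24,-5,0,0,0,0],[15,24,-5,0,0,0,0],[15,24,-5,0,0,0,0],[15,24,-5,0,0,0,0],[15,24,-5,0,0,0,0],[15,24,-5,0,0,0,0],[15,12,-4,0,0,0,0],[15,0,0,0,0,0,0]]'; python3 -m inch '[[15,0,0,0,0,0,0.05],[15,0,0,0,0,0,0.1],[15,0,0,0,0,0,0.1],[15,0,0,0,0,0,0.1],[15,0,0,0,0,0,0.1],[15,0,0,0,0,0,0.1],[15,0,0,0,0,0,0.1],[15,0,0,0,0,0,0.1],[15,0,0,0,0,0,0.1],[15,0,0,0,0,0,0.1],[15,0,0,0,0,0,0.1],[15,0,0,0,0,0,0.1],[15,0,0,0,0,0,0.057],[15,0,0,0,0,0,0],[15,0,0,0,0,0,0]]';python3 -c "
from h import *
go(.531,.2604,.0114)"
```

```text
time: 19.95
tool_pos: [0.5278, 0.2625, 0.2482]
orientation: [[0.137, 0.991, -0.002], [0.991, -0.137, -0.0], [-0.0, -0.002, -1.0]]
contact_force: [-0.9, -0.9, -1.7]
gripper_width: 0.0245
gripper_force: 88.8
time: 21.2
tool_pos: [0.5291, 0.2588, 0.2491]
orientation: [[0.975, 0.222, -0.001], [0.222, -0.975, -0.001], [-0.001, 0.001, -1.0]]
contact_force: [0.1, 0.8, -0.8]
gripper_width: 0.0244
gripper_force: 88.8
t 21.2 pos [0.5291 0.2588 0.2491] yawx 12.83 w 0.0244 F [ 0.1  0.8 -0.8] J [19. 26. 75. -0. 79. 96.]
 tool shift mm [  2.4  -1.2 237.7] tilt [-0.001 -0.001 -1.   ]
```

```bash
python3 -m inch '[[15,0,0,15,0,0,0],[15,0,0,28,0,0,0],[15,0,0,28,0,0,0],[15,0,0,28,0,0,0],[15,0,0,28,0,0,0],[15,0,0,28,0,0,0],[15,0,0,25,0,0,0],[15,0,0,20,0,0,0],[15,0,0,15,0,0,0],[15,0,0,10,0,0,0],[15,0,0,5,0,0,0],[15,0,0,3,0,0,0],[15,0,0,2,0,0,0],[15,0,0,1,0,0,0],[15,0,0,0,0,0,0],[15,0,0,0,0,0,0]]' ; python3 -c "
from h import *
go(.531,.2604,.0114)"
```

```text
time: 22.53
tool_pos: [0.5297, 0.2598, 0.0143]
orientation: [[0.975, 0.221, 0.001], [0.221, -0.975, 0.0], [0.001, -0.0, -1.0]]
contact_force: [0.6, 0.4, -1.6]
gripper_width: 0.0241
gripper_force: 88.8
t 22.53 pos [0.5297 0.2598 0.0143] yawx 12.78 w 0.0241 F [ 0.6  0.4 -1.6] J [19. 40. 90. -0. 49. 96.]
 tool shift mm [ 1.4 -0.3  2.9] tilt [ 0.001  0.    -1.   ]
```

```bash
python3 -m inch '[[15,0,0,1,0,0,0],[15,0,0,1,0,0,0],[15,0,0,0.7,0,0,0],[15,0,0,0,0,0,0],[30,0,0,0,0,0,0],[35,0,0,0,0,0,0],[45,0,0,0,0,0,0],[60,0,0,0,0,0,0],[85,0,0,0,0,0,0],[85,0,0,0,0,0,0],[85,0,0,0,0,0,0],[85,0,0,0,0,0,0],[85,0,0,-5,0,0,0],[85,0,0,-15,0,0,0],[85,0,0,-25,0,0,0],[85,0,0,-25,0,0,0],[85,0,0,-30,0,0,0],[85,0,0,-30,0,0,0],[85,0,0,-20,0,0,0],[85,0,0,0,0,0,0]]'; python3 -m inch '[[85,0,-20,-20,0,0,0],[85,-20,-30,0,0,0,0],[85,-20,-30,0,0,0,0],[85,-20,-30,0,0,0,0],[85,-20,-30,0,0,0,0],[85,-10,-10,0,0,0,0],[85,0,0,0,0,0,0],[85,0,0,0,0,0,0],[85,0,0,0,0,0,0]]'; python3 - <<'E'
from h import *
for c in ('top','scene'):
    im,d=env.camera(c); v,u=np.mgrid[0:480,0:640]; P=world(c,u.ravel()*1.,v.ravel()*1.,d.ravel().astype(float)).reshape(480,640,3)
    m=(P[...,0]>.36)&(P[...,0]<.62)&(P[...,1]>.12)&(P[...,1]<.34)&(P[...,2]>.03)&(P[...,2]<.045)&(im.max(2)>90)
    print(c,m.sum(),cv2.minAreaRect(P[m][:,:2].astype(np.float32)))
E
```

```text
time: 24.2
tool_pos: [0.5316, 0.2605, 0.1665]
orientation: [[0.975, 0.221, 0.009], [0.221, -0.975, 0.003], [0.009, -0.001, -1.0]]
contact_force: [1.5, -0.4, 0.7]
gripper_width: 0.0851
gripper_force: 0.0
time: 24.95
tool_pos: [0.4092, 0.3853, 0.1807]
orientation: [[0.975, 0.22, 0.0], [0.22, -0.975, -0.001], [0.0, 0.001, -1.0]]
contact_force: [-1.0, -0.1, 0.4]
gripper_width: 0.0846
gripper_force: 0.0
top 330 ((0.47462379932403564, 0.2480023354291916), (0.19452929496765137, 0.026335205882787704), 12.435647964477539)
scene 321 ((0.4751315712928772, 0.24910897016525269), (0.19713903963565826, 0.025801565498113632), 12.888670921325684)
```

The puller lies flat on the mat almost exactly where it started, at the right height.

```bash
python3 -c "
from h import *
print(env.hand_in())"
```

```text
the job is handed in; nothing more can be done
None
```

The spring is hooked on the anchor post and holding the gate shut, the puller is back on the mat, and the job was handed in at about 25 s; the hand-in call returned no verdict.

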